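# Hold a cordless bore probe in a drilled pine block

### The arm

A 6-joint arm with a two-finger parallel gripper is mounted at the origin on the work surface. World frame = base frame: x ahead of the robot, y to its left, z up, the work surface at z = 0. Lengths are in m, angles in rad, forces in N, time in s.
With the tool pointing down it reaches from about 0.375 to 0.9 m from the base axis. Payload 3.1 kg.
Tool frame: the origin (TCP) lies on the centre line of the jaws, within the pads' length; the fingertips stand 8 mm ahead of it and the grasp point (between the pads) lies 11 mm behind it; z points along the fingers, y is the line along which they close (so a half turn about z gives the same grasp; the last joint's range is limited). The gripper opens to 87 mm and grips with 3 to 60 N. Pads are 19 mm wide; open, the fingers measure 117 mm over their backs; the gripper's body (75 mm by 190 mm) begins 51 mm behind the grasp point.
Start: joints at [-1.464, 0.527, 1.433, -0, 1.181, -0.178], TCP at [0.176, -0.6, 0.231] pointing down, gripper open.
Joint ranges: [-3.08, 3.08], [-0.75, 2.2], [0.22, 2.44], [-1.43, 4.57], [0, 2.65], [-2.85, 2.85]. Speed limits (rad/s): [2.79, 2.79, 3.14, 3.14, 3.14, 3.14].

### API

Orientations are given as a unit quaternion [x, y, z, w].
In Python, from rig import robot gives the robot as it stands. The module is installed in compiled form; this text tells all that it offers.
- The arm moves only by the tool send_rows, never from a script. Its argument "increments" is one flat list of numbers, 7 for each row, row after row: the turn, a rotation vector about the world's x, y, z in rad, then the shift along the world's x, y, z in cm, then the opening, from 0 (shut) to 1 (fully open). A call has 1 to 20 rows; each row shifts and turns the commanded pose from where the row before left it; what a row does not reach is not made up. A row lasts 1/12 s, in which the tool goes at most 41.7 mm and 7.16 degrees, less where a joint would pass 70% of its speed; a pose out of reach is approached as far as the arm can. A call is refused whole if a number of a shift passes 4.17 or a number of a turn 0.125, either way. A call with a gripper value outside its range is refused whole. The fingers move at their own pace and stop on an object; "newtons" is the grip in N (left out, the last holds). Time passes only in rows, so rows that do not move let the fingers close. It gives the time, the measured TCP pose, the force, the opening and the grip force at its end, in the units of the state.
- robot.get_obs(): the state, without advancing time (a new reading comes with each control period).
- robot.camera(name): name is "scene" or "side" or "wrist"; returns a dict with "image" (384x512x3 uint8, red, green, blue), "range_z" (384x512 float32, m along the optical axis (not along the pixel's ray), 0 where there is no reading), "fx", "fy", "cx", "cy" (pixels), "dist_coeffs" ([k1, k2, p1, p2, k3] as OpenCV has them; the pictures are not rectified), "R" (3x3) and "t" (3): a world point X has camera coordinates R X + t. Camera axes: x right, y down, z forward; pixel columns grow to the right and rows downward; lengths in m; the calibration is good to about 2 mm. A picture is of the moment at which its call begins.
- robot.hand_in(): hands the job in; it is judged then, once.
The state is a dict: "time": time; "q": joint angles; "joint_velocities": joint speeds; "joint_torque": joint torques, N m; "position": TCP position; "tool_rot": TCP orientation; "ft_force": force on the tool from outside, world axes, zero at the start; "moment": the same for the moment, N m; "grip_width": finger opening in m; "grip_force": force on a finger pad.
Only numpy, scipy, OpenCV 4.12 (cv2) and the standard library are available. Lean on these libraries where they do the work, as an engineer would, in place of code of your own. Each camera call takes 0.05 s, during which the arm holds its last target. There are 200 camera calls.

### The job

Switch the grey receiver box on by throwing its red-knobbed toggle lever over to the green-dot end. Then take the bore probe out of its blue stand and lower its stem down the hole ringed with red tape in the pine block until the tip shows a centimetre or two below the block's underside, never letting the probe touch the block. Finish while still holding the probe there, still, upright and centred in that hole and off the bench, with the lever left on and the tape roll, try square and sanding block left undisturbed.

Things in the scene. Friction and masses are not known exactly. Their poses are not given: they have to be found in the camera images.
- receiver: Grey receiver box, fixed, 150 (x) x 100 (y) x 45 mm high, with a black bezel in the middle of its top and a toggle lever through it. Origin: centre of its underside, on the bench. A green dot on top at its +x end marks ON, a white dot at its -x end marks OFF. It stands left or right of the pine block, and may be yawed.
- switch (a joint): Toggle lever of the receiver. 0 = off (leaning 0.5 rad from upright towards the box's -x, the white dot), 1.0 = on (leaning 0.5 rad towards the box's +x, the green dot). Hinge line: along the box's y, 52 mm above the box's underside, over its centre. Over-centre and top-heavy: past the middle (0.5) it falls to the other end and stays; about 0.5 N at the knob moves it.
- switch_tip (a point): Centre of the red ball (24 mm diameter) at the end of the toggle lever, 70 mm from the hinge line on a 10 mm steel stem; about 113 mm above the bench at either end of its throw, 122 mm in the middle.
- stand: Blue probe stand, fixed, 90 x 90 mm, 105 mm high: a 12 mm top plate on four legs with a 24 mm hole in its middle in which the probe hangs by its collar. Origin: centre of its underside, on the bench. It stands on the other side of the pine block from the receiver.
- probe: Cordless bore probe, loose, about 0.2 kg, round about z, 150 mm tall. Origin: centre of the stem's tip; z points up to the grip. Heights above the tip: steel stem, 18 mm diameter, 0 to 95 mm (orange band at 22 to 32); collar, 44 mm diameter, 95 to 101; black round grip, 30 mm diameter, 101 to 150. It starts upright in the stand, tip 10 mm above the bench; the tip must rise above 105 mm to leave.
- block: Pine block, fixed, 70 (x) x 240 (y) x 45 mm, on two end bearers 22 mm thick in y and 40 mm high, so its underside is 40 mm and its top 85 mm above the bench. Origin: centre of the bearers' underside, on the bench. Three upright through holes of 36 mm diameter on its y axis at y = -70, 0 and +70 mm. May be yawed.
- ring_red: Ring of red tape, 39 to 55 mm diameter, 1 mm thick, flat on the block's top around one of its three holes: the hole to use. Origin: on that hole's axis at the block's top face, 85 mm above the bench.
- ring_blue: Ring of blue tape like the red one, around another hole (not to be used). Origin as for the red ring.
- ring_green: Ring of green tape like the red one, around another hole (not to be used). Origin as for the red ring.
- tape_roll: Bystander: roll of yellow tape lying flat, 100 mm outside and 76 mm inside diameter, 25 mm high, loose. Origin: centre of its underside.
- try_square: Bystander: try square lying flat, loose; dark wooden stock 20 x 110 x 18 mm centred on the origin (underside), steel blade 150 mm long and 35 mm wide towards its +x at its +y end.
- sanding_block: Bystander: cork sanding block 60 x 110 x 32 mm, loose, between the robot and the pine block. Origin: centre of its underside.

How it is judged:
On the way, in this order (a step that is already met when the one before it is completed fails the run):
1. the receiver's lever is thrown to on while the probe is still in its stand (value of joint switch above 0.9 rad and height (world z) of probe below 0.03 m), for 0.2 s.
2. the probe is held in the gripper with its tip clear above the stand (height (world z) of probe above 0.105 m and contact force between the fingers and probe above 1 N), for 0.2 s.
At the end, for the whole second after the job is handed in: Lever on (above 0.9). Probe gripped, still (under 20 mm/s), upright within 0.08 rad, tip within 5 mm of the red-ringed hole's axis and 2 to 35 mm below the block's underside, touching neither block nor bench. Tape roll, try square and sanding block within 20 mm of their starts (value of joint switch above 0.9 rad and horizontal distance between probe and ring_red below 0.005 m and height (world z) of probe between 0.005 and 0.038 m and angle between probe's own z axis and vertical below 0.08 rad and contact force between the fingers and probe above 1 N and contact force between probe and block below 0.2 N and linear speed of probe below 0.02 m/s and distance of each of tape_roll, try_square, sanding_block from where it was at the start of the episode below 0.02 m); the arm keeps its last pose, push and grip.
It fails at once if the probe touches the pine block (contact force between probe and block above 0.2 N).
It fails at once if the tape roll is disturbed (moved over 20 mm) (distance of tape_roll from where it was at the start of the episode above 0.02 m).
It fails at once if the try square is disturbed (moved over 20 mm) (distance of try_square from where it was at the start of the episode above 0.02 m).
It fails at once if the sanding block is disturbed (moved over 20 mm) (distance of sanding_block from where it was at the start of the episode above 0.02 m).
It also fails if it takes over 69 s, if anything falls off the work surface, if the arm or the gripper's body presses on something with over 40 N, if the wrist force passes 120 N, or if a joint passes its speed limit or range.

## Working session

There is one attempt and no reset: what is moved stays moved. The work goes in short steps, Python scripts to look and compute and a tool call to move; the robot and the scene stay as the last step left them, time stands still between calls to the robot, and variables do not carry over. Pictures are saved under pics/ and viewed, at most 10 in all, crops included, and the job is handed in when it is done.

Besides the shell and the picture viewer there is one more tool, called after "Emit:" as name(argument=value, ...) on one line, values as JSON. send_rows: Moves the arm, as the interface text tells. Its arguments: {"type":"object","properties":{"increments":{"type":"array"},"newtons":{"type":"number"}},"required":["increments"]}

```bash
mkdir -p pics && cat > h.py <<'E'
import numpy as np, cv2
from rig import robot
def cam(n, save=None):
    c=robot.camera(n); c={k:(np.array(v) if k in('R','t','dist_coeffs') else v) for k,v in c.items()}
    c['K']=np.array([[c['fx'],0,c['cx']],[0,c['fy'],c['cy']],[0,0,1.]])
    if save: cv2.imwrite('pics/'+save, c['image'][...,::-1])
    return c
def plane(c,uv,z):
    uv=np.asarray(uv,float).reshape(-1,1,2)
    p=cv2.undistortPoints(uv,c['K'],c['dist_coeffs']).reshape(-1,2)
    d=np.c_[p,np.ones(len(p))]@c['R']; o=-c['R'].T@c['t']
    return o+d*((z-o[2])/d[:,2])[:,None]
def cloud(c):
    h,w=c['range_z'].shape; v,u=np.mgrid[:h,:w]
    p=cv2.undistortPoints(np.stack([u,v],-1).reshape(-1,1,2).astype(float),c['K'],c['dist_coeffs']).reshape(-1,2)
    X=np.c_[p,np.ones(len(p))]*c['range_z'].reshape(-1,1)
    return ((X-c['t'])@c['R']).reshape(h,w,3)
E
python3 - <<'E'
from h import *
a=cam('scene');b=cam('side')
cv2.imwrite('pics/a.png',np.vstack([a['image'],b['image']])[...,::-1][:, :])
im=np.hstack([a['image'],b['image']])[...,::-1]
cv2.imwrite('pics/s.png',a['image'][...,::-1]);cv2.imwrite('pics/d.png',b['image'][...,::-1])
for c in(a,b): print(-c['R'].T@c['t'],c['R'][2])
print(robot.get_obs())
E
```

```text
[1.18356305 0.62775718 0.8931734 ] [-0.50103259 -0.53911751 -0.67699236]
[0.15908752 0.67141742 0.8764324 ] [ 0.39420353 -0.59752413 -0.69826104]
{'time': 0.1, 'q': array([-1.46451140e+00,  5.28395674e-01,  1.43375032e+00, -2.27522872e-05,
        1.18137651e+00, -1.78498545e-01]), 'joint_velocities': array([ 1.29561523e-05, -1.72707859e-03, -2.71684808e-03,  5.05863818e-04,
       -1.34482344e-03, -4.29171764e-04]), 'joint_torque': array([-2.45131732e-04, -4.40986204e+01, -1.77150285e+01,  6.35560253e-02,
        5.33635891e-02, -4.82845678e-05]), 'position': array([ 0.17554906, -0.59918696,  0.22966324]), 'tool_rot': array([ 9.89878339e-01,  1.41915268e-01,  2.43194644e-05, -9.64677192e-04]), 'ft_force': array([-0.38205268, -0.42840647,  0.4287927 ]), 'moment': array([-0.03415365, -0.02997318,  0.00438191]), 'grip_force': 0.0, 'grip_width': 0.08686081525190013}
```

View pics/s.png

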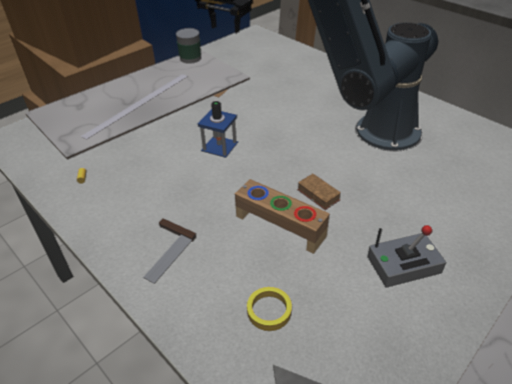

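View pics/d.png

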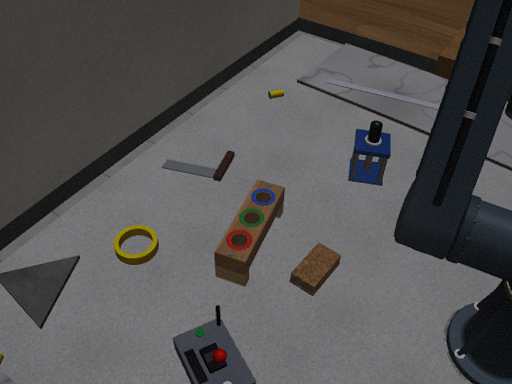

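The scene view shows the red ring at (305,213), knob (427,230), green dot (384,258), white dot (431,247) and the probe grip at (216,108). In the side view they are at: ring (238,240), knob (219,355), green dot (199,332), grip (375,131). The antenna stands at the green-dot end.

```bash
python3 - <<'E'
from h import *
def blobs(c,f,box):
    h=cv2.cvtColor(c['image'],cv2.COLOR_RGB2HSV).astype(int);m=f(h[...,0],h[...,1],h[...,2]).astype(np.uint8)
    k=np.zeros_like(m);u0,v0,u1,v1=box;k[v0:v1,u0:u1]=1;m*=k
    n,l,s,ce=cv2.connectedComponentsWithStats(m)
    i=1+np.argmax(s[1:,4]); P=cloud(c)[l==i]
    return ce[i],s[i,4],np.median(P,0),P
red=lambda h,s,v:((h<6)|(h>174))&(s>150)&(v>90)
blue=lambda h,s,v:(h>108)&(h<128)&(s>110)&(v>60)
green=lambda h,s,v:(h>45)&(h<80)&(s>110)&(v>60)
white=lambda h,s,v:(s<40)&(v>190)
B={'scene':dict(ring=(red,(285,195,325,232),.086),blue=(blue,(240,180,275,203),.086),knob=(red,(412,215,440,242),.113),gdot=(green,(370,248,400,270),.045),wdot=(white,(420,238,440,256),.045),stand=(blue,(190,108,245,132),.105)),
 'side':dict(ring=(red,(215,222,260,258),.086),blue=(blue,(245,180,280,210),.086),knob=(red,(205,340,235,370),.113),gdot=(green,(185,322,212,345),.045),stand=(blue,(345,120,400,157),.105))}
for n in B:
    c=cam(n)
    for k,(f,b,z) in B[n].items():
        try:
            ce,a,md,P=blobs(c,f,b); print(n,k,ce.round(1),a,'plane',plane(c,ce,z)[0].round(4),'rng',md.round(4))
        except Exception as e: print(n,k,e)
    P=cloud(c)
    m=(P[...,2]>.14)&(P[...,2]<.17)&(P[...,0]>.3)&(P[...,0]<1)&(abs(P[...,1])<.6)
    q=P[m]; print(n,'high', len(q)); 
    st=plane(c,blobs(c,*B[n]['stand'][:2])[0],.105)[0]
    w=np.linalg.norm(P[...,:2]-st[:2],axis=-1)<.03; t=P[w&(P[...,2]>.12)&(P[...,2]<.17)]; print('probe',t.mean(0).round(4),t.min(0).round(4),t.max(0).round(4))
    w=(np.abs(P[...,2]-.105)<.006)&(np.linalg.norm(P[...,:2]-st[:2],axis=-1)<.08); t=P[w]
    r=cv2.minAreaRect(t[:,:2].astype(np.float32)*1000); print('stand rect',r)
E
```

```text
scene ring [304.6 213.5] 149 plane [0.5515 0.1173 0.086 ] rng [0.5506 0.1158 0.086 ]
scene blue [257.5 192.5] 100 plane [ 0.5807 -0.0196  0.086 ] rng [ 0.5818 -0.0197  0.0863]
scene knob [426.4 229.2] 50 plane [0.4134 0.3632 0.113 ] rng [0.4222 0.366  0.1215]
scene gdot [383.9 258.1] 28 plane [0.4975 0.3201 0.045 ] rng [0.4991 0.3212 0.047 ]
scene wdot [428. 246.] 1 plane [0.3919 0.3719 0.045 ] rng [0.3934 0.3724 0.0466]
scene stand [217.  121.4] 334 plane [ 0.4598 -0.3229  0.105 ] rng [ 0.4674 -0.3177  0.1052]
scene high 96
probe [ 0.4554 -0.3262  0.1452] [ 0.438  -0.3496  0.1201] [ 0.4675 -0.3133  0.1624]
stand rect ((451.26165771484375, -331.1619873046875), (96.1329574584961, 93.437744140625), 24.957632064819336)
side ring [238.6 239.5] 222 plane [0.5497 0.1187 0.086 ] rng [0.5513 0.1165 0.0866]
side blue [262.9 196.7] 153 plane [ 0.578  -0.0181  0.086 ] rng [ 0.5794 -0.0204  0.0869]
side knob [219.7 353.7] 98 plane [0.4168 0.3629 0.113 ] rng [0.4129 0.3679 0.1242]
side gdot [199.2 331.7] 64 plane [0.4988 0.3208 0.045 ] rng [0.4976 0.3228 0.0486]
side stand [371.7 142.7] 493 plane [ 0.4477 -0.3265  0.105 ] rng [ 0.4421 -0.3204  0.1067]
side high 145
probe [ 0.4464 -0.3239  0.1465] [ 0.4331 -0.3458  0.12  ] [ 0.4639 -0.313   0.1651]
stand rect ((447.791259765625, -332.3343811035156), (91.72763061523438, 98.74600219726562), 24.060287475585938)
```

Emit:
send_rows(increments=[0,0,0,2.3,2.9,0,0,0,0,0,2.3,2.9,0,0,0,0,0,2.3,2.9,0,0,0,0,0,2.3,2.9,0,0,0,0,0,2.3,2.9,0,0,0,0,0,2.3,2.9,0,0,0,0,0,2.3,2.9,0,0,0,0,0,2.3,2.9,0,0,0,0,0,2.3,2.9,0,0,0,0,0,2.3,2.9,0,0,0,0,0,2.3,2.9,0,0,0,0,0,2.3,2.9,0,0,0,0,0.105,0,3.8,0,0,0,0,0.105,0,3.8,0,0,0,0,0.105,0,3.8,0,0,0,0,0.105,0,3.8,0,0,0,0,0.105,0,3.8,0,0,0,0,0.105,0,3.8,0,0,0,0,0.105,0,3.8,0,0,0,0,0.105,0,3.8,0,0])

```text
time: 1.87
position: [0.4512, 0.054, 0.2306]
tool_rot: [0.845, 0.535, 0.0, 0.0]
ft_force: [1.5, -0.2, -0.7]
grip_width: 0.0009
grip_force: 0.0
```

```bash
python3 - <<'E'
from h import *
from scipy.spatial.transform import Rotation as R
o=robot.get_obs();print(o['position'],R.from_quat(o['tool_rot']).as_matrix().round(3),o['q'].round(2),o['grip_width'])
c=cam('scene');P=cloud(c)
w=(P[...,0]>.33)&(P[...,0]<.6)&(P[...,1]>.22)&(P[...,1]<.45)
q=P[w&(P[...,2]>.06)];print(len(q));
for b in np.arange(.06,.2,.02):
    s=q[(q[:,2]>=b)&(q[:,2]<b+.02)]
    if len(s):print(b.round(2),len(s),s.min(0).round(3),s.max(0).round(3))
t=P[w&(abs(P[...,2]-.046)<.006)];print(cv2.minAreaRect(t[:,:2].astype(np.float32)*1000))
E
```

```text
[0.45122166 0.05399879 0.23064082] [[ 0.427  0.904  0.   ]
 [ 0.904 -0.427  0.   ]
 [ 0.     0.    -1.   ]] [-0.13  0.3   1.84  0.    1.    0.31] 0.0009186285972536379
284
0.06 99 [0.434 0.282 0.06 ] [0.486 0.362 0.08 ]
0.08 65 [0.424 0.283 0.08 ] [0.486 0.366 0.1  ]
0.1 71 [0.416 0.282 0.1  ] [0.486 0.377 0.12 ]
0.12 49 [0.408 0.355 0.12 ] [0.428 0.376 0.128]
((447.105712890625, 349.1248474121094), (102.22229766845703, 151.61216735839844), 62.13978958129883)
```

Emit:
send_rows(increments=[0,0,0,-0.7,2.8,0,0,0,0,0,-0.7,2.8,0,0,0,0,0,-0.7,2.8,0,0,0,0,0,-0.7,2.8,0,0,0,0,0,-0.7,2.8,0,0,0,0,0,-0.7,2.8,0,0,0,0,0,-0.7,2.8,0,0,0,0,0,-0.7,2.8,0,0,0,0,0,-0.7,2.8,0,0,0,0,0,-0.7,2.8,0,0,0,0,0,-0.7,2.8,0,0,0,0,0,-0.6,2.8,0,0,0,0,0,0,0,-3,0,0,0,0,0,0,-3,0,0,0,0,0,0,-3,0,0,0,0,0,0,-2.8,0,0,0,0,0,0,0,0])

```text
time: 3.33
position: [0.3655, 0.3858, 0.1078]
tool_rot: [0.846, 0.533, -0.006, 0.0]
ft_force: [-0.7, -0.9, 0.4]
grip_width: 0.0004
grip_force: 0.0
```

Emit:
send_rows(increments=[0,0,0,0.88,-0.47,0,0,0,0,0,0.88,-0.47,0,0,0,0,0,0.88,-0.47,0,0,0,0,0,0.88,-0.47,0,0,0,0,0,0.88,-0.47,0,0,0,0,0,0.88,-0.47,0,0,0,0,0,0.88,-0.47,0,0,0,0,0,0.88,-0.47,0,0,0,0,0,0.88,-0.47,0,0,0,0,0,0,0,0,0,0,0,0,0,0,0,0,0,0,0,0,0,3,0,0,0,0,0,0,3,0,0,0,0,0,0,3,0,0,0,0,0,0,3,0,0,0,0,0,0,0,0])

```text
time: 4.67
position: [0.4504, 0.3481, 0.2385]
tool_rot: [0.846, 0.534, 0.006, 0.0]
ft_force: [0.7, 0.1, 0.6]
grip_width: 0.0003
grip_force: 0.0
```

```bash
python3 - <<'E'
from h import *
for n in('scene','side'):
    c=cam(n); h=cv2.cvtColor(c['image'],cv2.COLOR_RGB2HSV).astype(int)
    P=cloud(c);m=((h[...,0]<6)|(h[...,0]>174))&(h[...,1]>150)&(h[...,2]>80)&(abs(P[...,0]-.447)<.1)&(abs(P[...,1]-.349)<.1)&(P[...,2]>.08)
    print(m.sum(),np.median(P[m],0)); 
    v,u=np.nonzero(m); print(plane(c,[[u.mean(),v.mean()]],.113))
E
```

```text
56 [0.48152808 0.33483226 0.12179069]
[[0.47351407 0.33193861 0.113     ]]
116 [0.47221633 0.3391169  0.12322738]
[[0.47687153 0.33166323 0.113     ]]
```

Emit:
send_rows(increments=[0,0,0,0,-4,0,0,0,0,0,0,-4,0,0,0,0,0,0,-4,0,0,0,0,0,0,-4,0,0,0,0,0,0,-4,0,0,0,0,0,0,-4,0,0,0,0,0,0,-4,0,0,0,0,0,0,-4,0,0,0,0,0,0,-4,0,0,0,0,0,0,-4,0,1,0,0,0,0,-4,0,1,0,0,0,0,-4,0,1,0,0,0,0,-4,0,1,0,0,0,0,-4,0,1,0,0,0,0,-4,0,1,0,0,0,0,-4,0,1,0,0,0,0,-4,0,1,0,0,0,0,0,0,1,0,0,0,0,0,0,1])

```text
time: 6.35
position: [0.4467, -0.3352, 0.2302]
tool_rot: [0.847, 0.532, -0.0, -0.002]
ft_force: [-0.8, 0.9, -0.6]
grip_width: 0.0589
grip_force: 0.0
```

```bash
python3 - <<'E'
from h import *
c=cam('wrist','w1.png');print(-c['R'].T@c['t'],c['R'][2],robot.get_obs()['position'])
P=cloud(c)
for lo,hi in((.1,.109),(.13,.157),(.157,.166)):
    m=(P[...,2]>lo)&(P[...,2]<hi)&(np.hypot(P[...,0]-.45,P[...,1]+.331)<.08)
    if m.sum()>3: q=P[m];r=cv2.minEnclosingCircle(q[:,:2].astype(np.float32));v,u=np.nonzero(m);print(lo,m.sum(),q.mean(0),r,cv2.minAreaRect(q[:,:2].astype(np.float32)),u.mean(),v.mean())
E
```

```text
[ 0.4798777  -0.26910958  0.38439117] [-0.11955971 -0.24186186 -0.96291657] [ 0.44657774 -0.33327938  0.23036908]
0.1 6071 [ 0.45218531 -0.32983665  0.10498756] ((0.45028582215309143, -0.3328529894351959), 0.06306474655866623) ((0.4498632550239563, -0.33351725339889526), (0.09033796191215515, 0.09051568806171417), 22.347929000854492) 258.21050897710427 175.07428759677154
0.13 219 [ 0.45480189 -0.32227387  0.14428426] ((0.4517124891281128, -0.3304990828037262), 0.014688401482999325) ((0.4547833502292633, -0.3254804015159607), (0.011838139034807682, 0.029209041967988014), 58.380638122558594) 257.35616438356163 177.4931506849315
0.157 1010 [ 0.45025122 -0.3326994   0.16004389] ((0.45005422830581665, -0.3330765664577484), 0.015017606317996979) ((0.4500301480293274, -0.3329654932022095), (0.029121441766619682, 0.029033832252025604), 28.920318603515625) 257.8851485148515 195.69207920792078
```

View pics/w1.png

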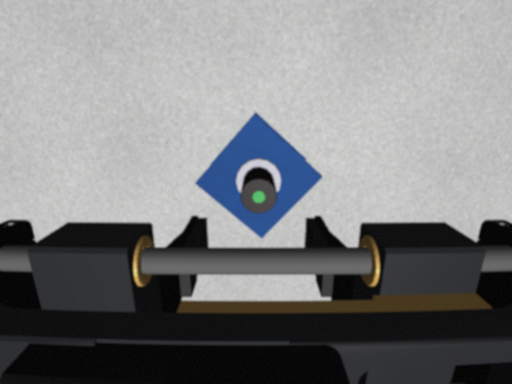

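The wrist view shows the grip top at (258,196), midway between the jaws, with the stand square around it. The probe is at (0.450, -0.333), top at 0.160, as expected.

Emit:
send_rows(increments=[0,0,0,0.35,0,0,1,0,0,0,0,0,0,1,0,0,0,0,0,-1.5,1,0,0,0,0,0,-1.5,1,0,0,0,0,0,-1.5,1,0,0,0,0,0,-1.5,1,0,0,0,0,0,-1.5,1,0,0,0,0,0,-1.5,1,0,0,0,0,0,-1.3,1,0,0,0,0,0,0,1,0,0,0,0,0,0,1,0,0,0,0,0,0,0.3,0,0,0,0,0,0,0.3,0,0,0,0,0,0,0.3,0,0,0,0,0,0,0.3,0,0,0,0,0,0,0.3,0,0,0,0,0,0,0.3,0,0,0,0,0,0,0.3,0,0,0,0,0,0,0.3,0,0,0,0,0,0,0.3], newtons=25)

```text
time: 8.07
position: [0.4513, -0.3341, 0.1295]
tool_rot: [0.846, 0.533, -0.0, -0.0]
ft_force: [-0.5, -0.0, -0.1]
grip_width: 0.035
grip_force: 0.0
```

Emit:
send_rows(increments=[0,0,0,0,0,0,0.1,0,0,0,0,0,0,0.1,0,0,0,0,0,0,0.1,0,0,0,0,0,0,0.1,0,0,0,0,0,0,0.1], newtons=25)

```text
time: 8.48
position: [0.4509, -0.3338, 0.1295]
tool_rot: [0.846, 0.533, -0.0, -0.001]
ft_force: [-1.2, 0.4, 1.9]
grip_width: 0.0291
grip_force: 25.0
```

Emit:
send_rows(increments=[0,0,0,0,0,0.7,0.1,0,0,0,0,0,1.3,0.1,0,0,0,0,0,1.3,0.1,0,0,0,0,0,1.3,0.1,0,0,0,0,0,1.3,0.1,0,0,0,0,0,1.3,0.1,0,0,0,0,0,1.3,0.1,0,0,0,0,0,1.3,0.1,0,0,0,0,0,1.3,0.1,0,0,0,0,0,1.3,0.1,0,0,0,0,0,0.6,0.1,0,0,0,0,0,0,0.1,0,0,0,0,0,0,0.1,0,0,0,0,0,0,0.1])

```text
time: 9.65
position: [0.451, -0.3336, 0.2587]
tool_rot: [0.846, 0.533, -0.0, -0.001]
ft_force: [0.4, -0.2, -2.1]
grip_width: 0.0295
grip_force: 25.0
```

Emit:
send_rows(increments=[0,0,0,0.3,1.25,0,0.1,0,0,0,0.55,2.5,0,0.1,0,0,0,0.55,2.5,0,0.1,0,0,0,0.55,2.5,0,0.1,0,0,0,0.55,2.5,0,0.1,0,0,0,0.55,2.5,0,0.1,0,0,0,0.55,2.5,0,0.1,0,0,0,0.55,2.5,0,0.1,0,0,0,0.55,2.5,0,0.1,0,0,0,0.55,2.5,0,0.1,0,0,0,0.55,2.5,0,0.1,0,0,0,0.55,2.5,0,0.1,0,0,0,0.55,2.5,0,0.1,0,0,0,0.55,2.5,0,0.1,0,0,0,0.55,2.5,0,0.1,0,0,0,0.55,2.5,0,0.1,0,0,0,0.55,2.5,0,0.1,0,0,0,0.55,2.5,0,0.1,0,0,0,0.3,1.25,0,0.1,0,0,0,0,0,0,0.1])

```text
time: 11.32
position: [0.5504, 0.1189, 0.2588]
tool_rot: [0.845, 0.535, -0.0, -0.001]
ft_force: [0.1, -0.2, -2.1]
grip_width: 0.0293
grip_force: 25.0
```

```bash
python3 - <<'E'
from h import *
o=robot.get_obs();print(o['position'],o['tool_rot'],o['grip_force'])
ims=[]
for n,(u,v) in dict(scene=(305,195),side=(240,225)).items():
    c=cam(n);im=c['image'][v-48:v+48,u-60:u+60,::-1];ims.append(cv2.resize(im,None,fx=5,fy=5,interpolation=cv2.INTER_CUBIC)[:, :])
    h=cv2.cvtColor(c['image'],cv2.COLOR_RGB2HSV).astype(int);P=cloud(c)
    red=((h[...,0]<5)|(h[...,0]>174))&(h[...,1]>150)&(h[...,2]>80)&(np.hypot(P[...,0]-.55,P[...,1]-.117)<.06)
    q=P[red&(abs(P[...,2]-.086)<.01)];print(n,'ring',len(q),cv2.minEnclosingCircle(q[:,:2].astype(np.float32)),cv2.fitEllipse(q[cv2.convexHull((q[:,:2]*1e4).astype(np.float32),returnPoints=False)[:,0],:2].astype(np.float32)))
    near=np.hypot(P[...,0]-.55,P[...,1]-.117)<.035
    for lo in np.arange(.12,.24,.015):
        s=P[near&(P[...,2]>=lo)&(P[...,2]<lo+.015)]
        if len(s)>3: print(lo.round(3),len(s),s.mean(0).round(4),s.min(0).round(3))
cv2.imwrite('pics/z1.png',cv2.resize(np.vstack(ims),(480,600)) if 0 else cv2.resize(np.hstack(ims),(800,320)))
E
```

```text
[0.55040019 0.11892478 0.25883365] [ 8.45005083e-01  5.34757761e-01 -1.39283574e-04 -7.25768693e-04] 24.998374711722136
scene ring 133 ((0.5513699650764465, 0.11652496457099915), 0.02888999693095684) ((0.5508024096488953, 0.11715838313102722), (0.052347078919410706, 0.05677220597863197), 118.1572494506836)
0.135 18 [0.5551 0.123  0.1455] [0.546 0.113 0.142]
0.15 36 [0.5564 0.1232 0.157 ] [0.549 0.114 0.15 ]
0.165 36 [0.5559 0.1231 0.1722] [0.545 0.115 0.165]
0.18 40 [0.5557 0.1234 0.1867] [0.548 0.112 0.18 ]
0.195 39 [0.5569 0.1235 0.2026] [0.546 0.114 0.195]
0.21 37 [0.5563 0.1239 0.2172] [0.548 0.115 0.21 ]
0.225 51 [0.5603 0.128  0.2381] [0.534 0.104 0.233]
side ring 199 ((0.5493828058242798, 0.11743655055761337), 0.02861079014837742) ((0.5497907996177673, 0.1178027018904686), (0.05440753325819969, 0.05599604919552803), 37.776832580566406)
0.135 21 [0.5459 0.1241 0.1458] [0.54  0.118 0.141]
0.15 40 [0.5456 0.1245 0.1578] [0.54  0.117 0.15 ]
0.165 54 [0.5455 0.1238 0.1724] [0.54  0.113 0.165]
0.18 45 [0.5451 0.1238 0.1875] [0.539 0.114 0.181]
0.195 49 [0.5448 0.1237 0.202 ] [0.54  0.115 0.195]
0.21 44 [0.5454 0.1243 0.2159] [0.54  0.115 0.21 ]
0.225 47 [0.5424 0.1317 0.2381] [0.528 0.113 0.234]
```

View pics/z1.png

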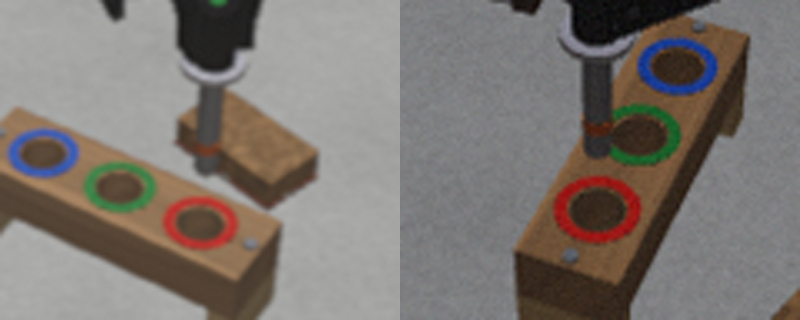

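The crops show the stem upright, directly over the red ring (scene ring at (200,222), side ring at (597,210)), with its tip above the block. The ranges put the stem 1.5 mm too far in +y.

Emit:
send_rows(increments=[0,0,0,0,-0.15,0,0.1,0,0,0,0,0,-0.8,0.1,0,0,0,0,0,-0.8,0.1,0,0,0,0,0,-0.8,0.1,0,0,0,0,0,-0.8,0.1,0,0,0,0,0,-0.6,0.1,0,0,0,0,0,0,0.1,0,0,0,0,0,0,0.1])

```text
time: 12.08
position: [0.5505, 0.1143, 0.2208]
tool_rot: [0.846, 0.533, -0.001, -0.0]
ft_force: [0.8, 0.5, -1.6]
grip_width: 0.0293
grip_force: 25.0
```

```bash
python3 - <<'E'
from h import *
o=robot.get_obs();print(o['position'],o['tool_rot'])
ims=[]
for n,(u,v) in dict(scene=(305,205),side=(240,232)).items():
    c=cam(n);im=c['image'][v-40:v+40,u-50:u+50,::-1];ims.append(cv2.resize(im,(400,320),interpolation=cv2.INTER_CUBIC))
    P=cloud(c);near=np.hypot(P[...,0]-.55,P[...,1]-.117)<.03
    s=P[near&(P[...,2]>.095)&(P[...,2]<.18)];o=-c['R'].T@c['t'];d=o[:2]-[.5505,.1172];d/=np.linalg.norm(d)
    print(n,s.mean(0)[:2]-d*.007,s[:,2].min(),len(s))
    for z in(.105,.165):
        t=s[abs(s[:,2]-z)<.015]; print(z,t.mean(0)[:2]-d*.007)
cv2.imwrite('pics/z2.png',np.hstack(ims))
E
```

```text
[0.55054573 0.11431527 0.22083567] [ 8.46022349e-01  5.33146964e-01 -5.96228606e-04 -3.80825826e-04]
scene [0.55085492 0.11393211] 0.10254601356272518 177
0.105 [0.55056412 0.11319327]
0.165 [0.55083226 0.11392986]
side [0.55057449 0.11581716] 0.1037855004337844 224
0.105 [0.55071965 0.11557712]
0.165 [0.55043525 0.11590113]
```

View pics/z2.png

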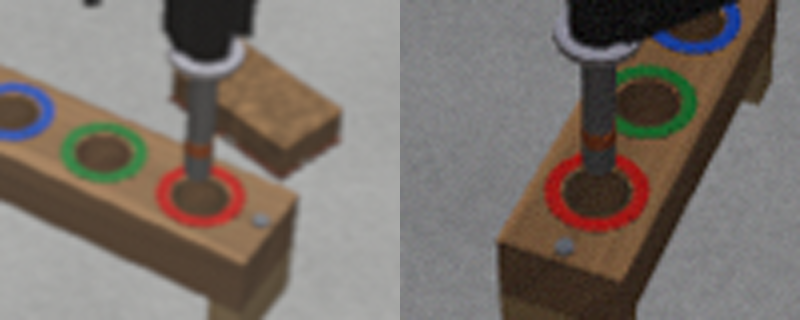

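The tip is now just above the ring in both views, upright but about 2.5 mm short in y. I'll correct that and let it settle.

Emit:
send_rows(increments=[0,0,0,0,0.25,0,0.1,0,0,0,0,0,0,0.1,0,0,0,0,0,0,0.1,0,0,0,0,0,0,0.1,0,0,0,0,0,0,0.1,0,0,0,0,0,0,0.1])

```text
time: 12.68
position: [0.5509, 0.1169, 0.2216]
tool_rot: [0.846, 0.533, 0.0, 0.0]
ft_force: [0.0, 0.5, -1.5]
grip_width: 0.0294
grip_force: 25.0
```

```bash
cat > m.py <<'E'
from h import *
o=robot.get_obs();print(o['position'],o['tool_rot'],o['ft_force'])
for n in('scene','side'):
    c=cam(n);P=cloud(c);near=np.hypot(P[...,0]-.55,P[...,1]-.117)<.03
    top=float(robot.get_obs()['position'][2])-.035
    s=P[near&(P[...,2]>.092)&(P[...,2]<top)];p=-c['R'].T@c['t'];d=p[:2]-[.5505,.1172];d/=np.linalg.norm(d)
    print(n,s.mean(0)[:2]-d*.007,s[:,2].min(),s[:,2].max(),len(s))
print(robot.get_obs()['position'])
E
python3 m.py
```

```text
[0.55085758 0.11692575 0.22164872] [8.45967623e-01 5.33234255e-01 8.51073763e-05 5.78110873e-05] [ 0.01045307  0.48733906 -1.53345217]
scene [0.55133016 0.11676913] 0.10342463419083701 0.18512565290791483 184
side [0.55055266 0.11863666] 0.10432234797222932 0.18357420788995366 227
[0.55083664 0.11689215 0.22159028]
```

Emit:
send_rows(increments=[0,0,0,0,0,-0.4,0.1,0,0,0,0,0,-0.4,0.1,0,0,0,0,0,-0.4,0.1,0,0,0,0,0,-0.4,0.1,0,0,0,0,0,-0.4,0.1,0,0,0,0,0,-0.4,0.1,0,0,0,0,0,-0.4,0.1,0,0,0,0,0,-0.4,0.1,0,0,0,0,0,-0.4,0.1,0,0,0,0,0,-0.4,0.1,0,0,0,0,0,0,0.1,0,0,0,0,0,0,0.1,0,0,0,0,0,0,0.1])

```text
time: 13.87
position: [0.551, 0.1169, 0.1816]
tool_rot: [0.846, 0.533, 0.0, 0.0]
ft_force: [-0.1, 0.7, -1.5]
grip_width: 0.0291
grip_force: 25.0
```

```bash
python3 m.py
```

```text
[0.550969   0.11693401 0.18162518] [8.45973426e-01 5.33225041e-01 1.22285503e-04 5.94626870e-05] [-0.09783074  0.68477931 -1.45502549]
scene [0.55128237 0.11677488] 0.09213625078175261 0.14618723266384115 118
side [0.5504957 0.1185274] 0.09209300029718344 0.14424807527110356 141
[0.55107978 0.11690575 0.18183007]
```

Steady and centred. Lowering the remaining 4 cm, then a final check.

Emit:
send_rows(increments=[0,0,0,-0.05,0,-0.4,0.1,0,0,0,0,0,-0.4,0.1,0,0,0,0,0,-0.4,0.1,0,0,0,0,0,-0.4,0.1,0,0,0,0,0,-0.4,0.1,0,0,0,0,0,-0.4,0.1,0,0,0,0,0,-0.4,0.1,0,0,0,0,0,-0.4,0.1,0,0,0,0,0,-0.4,0.1,0,0,0,0,0,-0.4,0.1,0,0,0,0,0,0,0.1,0,0,0,0,0,0,0.1,0,0,0,0,0,0,0.1,0,0,0,0,0,0,0.1,0,0,0,0,0,0,0.1,0,0,0,0,0,0,0.1])

```text
time: 15.3
position: [0.5505, 0.1169, 0.1418]
tool_rot: [0.846, 0.533, 0.0, 0.0]
ft_force: [-0.3, 0.3, -1.6]
grip_width: 0.0293
grip_force: 25.0
```

```bash
python3 m.py; python3 - <<'E'
from h import *
ims=[]
for n,(u,v) in dict(scene=(330,230),side=(240,270)).items():
    c=cam(n);ims.append(cv2.resize(c['image'][v-95:v+95,u-120:u+120,::-1],(400,317),interpolation=cv2.INTER_CUBIC))
cv2.imwrite('pics/z3.png',np.hstack(ims))
E
```

```text
[0.55046683 0.11691965 0.14179107] [8.45974587e-01 5.33223161e-01 2.09727947e-04 1.23777394e-04] [-0.29766656  0.33735933 -1.57959037]
scene [0.55113706 0.11722029] 0.09236857309869015 0.10482327415727338 25
side [0.54968594 0.11917621] 0.09292943812802212 0.1049801103760418 27
[0.55044003 0.11689057 0.14172601]
```

View pics/z3.png

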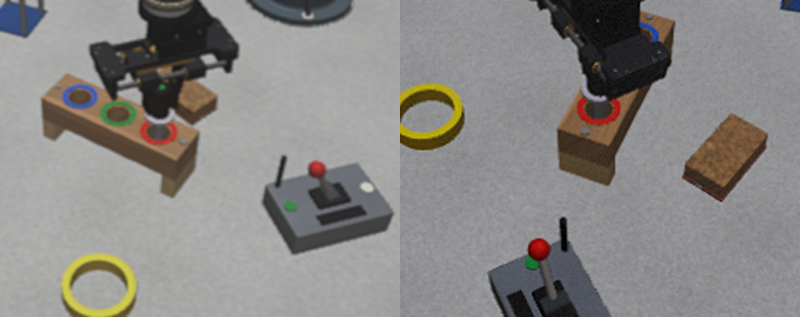

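The crops show the stem down the red-ringed hole (158,132 / 598,110), the knob leaning to the green dot (317,169 / 538,250), and the tape roll and sanding block where they were. By the arm's reading the tip is at about 22 mm height.

```bash
python3 -c "
from rig import robot
print(robot.hand_in())"
```

```text
the job is handed in; nothing more can be done
None
```

I handed the job in with the lever on and the probe held upright in the red-ringed hole: about 1 mm off its axis, tip about 18 mm below the block's underside (from the arm's reading), bystanders untouched. No verdict came back.

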